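# Hang the rinsed glue pot on the drying peg

## Robot

A 6-joint arm with a two-finger parallel gripper is mounted at the origin on the work surface. World frame = base frame: x ahead of the robot, y to its left, z up, the work surface at z = 0. Lengths are in m, angles in rad, forces in N, time in s.
With the tool pointing down it reaches from about 0.3 to 0.825 m from the base axis. Payload 5.4 kg.
Tool frame: the origin (TCP) lies at the very end of the fingers, on their centre line; the grasp point (between the pads) lies 19 mm behind it; z points along the fingers, x is the direction in which the jaws open and shut, and the axes are right-handed (so a half turn about z gives the same grasp; the last joint's range is limited). The gripper opens to 92 mm and grips with 3 to 60 N. Pads are 20 mm wide; open, the fingers measure 128 mm over their backs; the gripper's body (75 mm by 189 mm) begins 69 mm behind the grasp point.
Start: joints at [-1.384, 0.158, 1.597, -0, 1.386, -0.21], TCP at [0.222, -0.53, 0.215] pointing down, gripper open.
Joint ranges: [-2.91, 2.91], [-0.94, 2.29], [0.18, 2.7], [-1.29, 4.43], [0.17, 2.64], [-3, 3]. Speed limits (rad/s): [2.57, 2.57, 3.14, 3.14, 3.14, 3.14].

## Interface

Orientations are given as a rotation vector (axis times angle).
In Python, from workcell import bot gives the robot as it stands. Calls block until the motion is done:
- bot.goto(position, orientation): joint-space move of the TCP to a pose.
- bot.line_to(position, rot=None, max_speed=0.15): straight line of the TCP; rot=None keeps the orientation; max_speed is the mean speed in m/s.
- bot.set_joints(angles): joint-space move.
- bot.set_gripper(opening, newtons=None): opening from 0.0 (shut) to 1.0 (fully open); newtons is the grip in N (None keeps the last); returns when the fingers have stopped.
- bot.hold(seconds).
- bot.inverse_kinematics(position, orientation): joint angles nearest the present ones, or None.
- bot.read_camera(name): name is "scene" or "top" or "wrist"; returns a dict with "pixels" (420x560x3 uint8, blue, green, red), "fx", "fy", "cx", "cy" (pixels), "R" (3x3) and "t" (3): a world point X has camera coordinates R X + t. Camera axes: x right, y down, z forward; pixel columns grow to the right and rows downward; lengths in m; the calibration is good to about 2 mm. A picture is of the moment at which its call begins. There is no depth.
A pose or a line that the arm cannot do raises bot.MotionError and nothing moves.
- bot.job_done(): hands the job in, once; it reports no verdict.
Readings, each from a call of its own:
- bot.current_clock(): time.
- bot.current_joints(): joint angles.
- bot.current_joint_vel(): joint speeds.
- bot.current_effort(): joint torques, N m.
- bot.current_ee_pos(): TCP position.
- bot.current_tool_rot(): TCP orientation.
- bot.current_contact_force(): force on the tool from outside, world axes, zero at the start.
- bot.current_ft_torque(): the same for the moment, N m.
- bot.current_opening(): opening from 0.0 (shut) to 1.0 (fully open).
Only numpy, scipy, OpenCV 4.12 (cv2) and the standard library are available. Lean on these libraries where they do the work, as an engineer would, in place of code of your own. Each camera call takes 0.05 s, during which the arm holds its last target. There are 200 camera calls.

## Task

The tall steel glue pot lying on its side on the sloping drain rack has just been rinsed. Turn it upside down and lower it over the bare drying peg, without letting it drop, so that it stands mouth down with its rim flat on the wooden base of that peg, and let go. Leave the pot that is already drying on the other peg where it is.

Things in the scene. Friction and masses are not known exactly. Their poses are not given: they have to be found in the camera images.
- pot: Steel glue pot to move: plain cylinder, open at one end, outer diameter 50 mm, length 95, wall 2.5, inner diameter 45, 0.1 to 0.2 kg. Origin: centre of the closed end's outer face; z runs to the mouth (at z = 95 mm). At first it lies loose on the rack, mouth roughly towards the robot and 25 deg below level, its axis 40 mm (mouth) to 80 mm (closed end) above the bench; its sides are free to grip.
- rack: Fixed drain rack: light wooden base 135 x 70 x 8 mm and two 10 mm steel rails, 36 mm between centres, 134 mm long, falling 25 deg to the pot's mouth end, where a low cross bar (6 mm above the rails' centre line) stops the pot. Rails at most 69 mm above the bench; the pot lifts straight up. Origin: centre of the base's underside; x level, along the rails to their high end; z up.
- stand: The bare drying peg, fixed: round light wooden base, diameter 88 mm, 12 mm thick, with one upright wooden peg at its centre, 16 mm in diameter, tip 72 mm above the bench (60 mm above the base). Origin: centre of the base's underside, on the bench; z up, the peg's axis. A second stand like it carries the pot that is already drying.
- dry_pot: The pot already drying, to be left alone: same kind of steel pot, 50 mm in diameter, 95 mm long, standing mouth down over the other peg, its top 107 mm above the bench. Origin: centre of its closed end, on top; z points down to the mouth.
There are look-alikes about, which are no part of the job. Leave any blue or orange look-alike of the pot alone.

How it is judged:
At the end, for the whole second after the job is handed in: The pot stands mouth down over the bare peg, within 10 degrees of vertical, its axis within 20 mm of the peg's, its closed end 100 to 113 mm above the bench (107 mm when the rim is flat on the base), released and at rest; the pot already drying is within 15 mm of where it was (angle between pot's own z axis and vertical above 2.967 rad and horizontal distance between pot and stand below 0.02 m and z of pot in the frame of stand between 0.1 and 0.113 m and linear speed of pot below 0.02 m/s and angular speed of pot below 0.3 rad/s and distance of dry_pot from where it was at the start of the episode below 0.015 m); the robot touches nothing.
It fails at once if the pot already drying is knocked away (moved by more than 15 mm) (distance of dry_pot from where it was at the start of the episode above 0.015 m).
It fails at once if the pot is dropped (out of the fingers and moving faster than 0.8 m/s, a free fall of about 33 mm) (contact force between the fingers and pot below 0.05 N and linear speed of pot above 0.8 m/s).
It also fails if it takes over 38 s, if anything falls off the work surface, if the arm or the gripper's body presses on something with over 40 N, if the wrist force passes 120 N, or if a joint passes its speed limit or range.

## Working session

There is one attempt and no reset: what is moved stays moved. The work goes in short steps, each a Python script; the robot and the scene stay as the last script left them, time stands still between calls to the robot, and variables do not carry over. Pictures are saved under pics/ and viewed, about 8 in all and at most 12, crops included, and the job is handed in when it is done.

```bash
mkdir -p pics; ls; python3 - <<'E'
from workcell import bot
import cv2,numpy as np
for n in("scene","top"):
    c=bot.read_camera(n); cv2.imwrite(f"pics/{n}0.png",c["pixels"])
    print(n,c["fx"],c["fy"],c["cx"],c["cy"],np.round(c["R"],4).tolist(),np.round(c["t"],4).tolist())
print(bot.current_clock(),bot.current_tool_rot())
E
```

```text
pics
scene 428.97813997334845 428.97813997334845 277.81287385435496 216.75320984275461 [[0.0204, 0.9997, 0.0103], [0.8317, -0.0112, -0.5551], [-0.5549, 0.0199, -0.8317]] [-0.0143, -0.4191, 1.2093]
top 509.6311121845644 509.6311121845644 288.80676670167605 204.98213856146276 [[-0.0024, -0.9999, -0.0171], [-0.9823, 0.0055, -0.1873], [0.1874, 0.0164, -0.9822]] [0.0291, 0.586, 1.0007]
0.1 [-2.61470889e+00  1.73936264e+00  1.88294337e-03]
```

View pics/scene0.png

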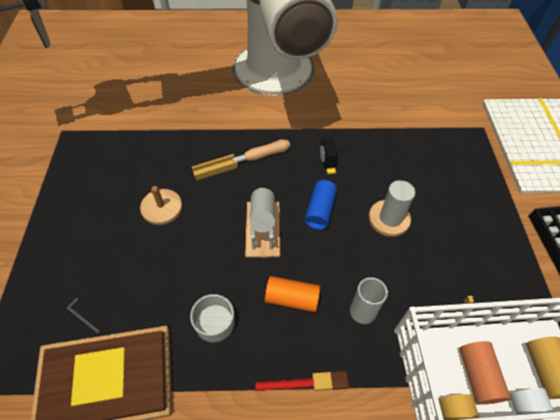

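View pics/top0.png

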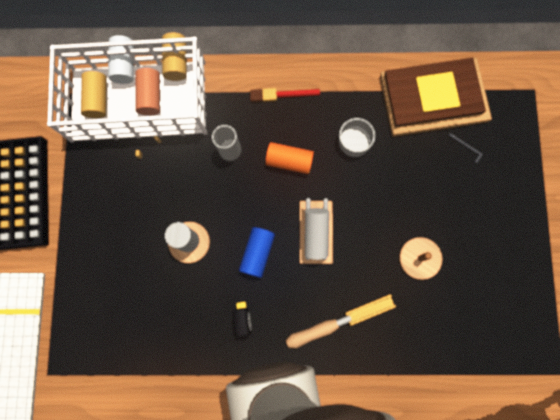

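Scene view: the steel pot lies on the rack at (263,215), and the bare peg is at (161,205). The dry pot on its stand is at (397,205). In the top view these are at (316,232), (421,258) and (185,240). Look-alikes in the top view are blue (257,252), orange (290,158), an upright open steel pot (227,143) and a wide pot (357,137). Only the pot on the rack fits the description. I'll check it in an enlarged crop.

```bash
cat > h.py <<'E'
import numpy as np,cv2
from workcell import bot
def P(c,X):
    X=np.atleast_2d(X)@np.array(c["R"]).T+np.array(c["t"])
    return np.c_[c["fx"]*X[:,0]/X[:,2]+c["cx"],c["fy"]*X[:,1]/X[:,2]+c["cy"]]
def ray(c,u,z):
    R=np.array(c["R"]);o=-R.T@np.array(c["t"]);d=R.T@np.array([(u[0]-c["cx"])/c["fx"],(u[1]-c["cy"])/c["fy"],1])
    return o+d*(z-o[2])/d[2]
E
python3 - <<'E'
from h import *
import pickle
C={n:bot.read_camera(n) for n in("scene","top")}
pickle.dump(C,open("c.pkl","wb"))
def wood(c,box):
    x0,y0,x1,y1=box;im=c["pixels"][y0:y1,x0:x1];h=cv2.cvtColor(im,cv2.COLOR_BGR2HSV)
    m=((h[...,2]>90)&(h[...,1]>60)).astype(np.uint8)
    k=max(cv2.findContours(m,0,cv2.CHAIN_APPROX_NONE)[0],key=cv2.contourArea)
    return k,(x0,y0)
for n,b in(("scene",(132,175,190,230)),("top",(390,228,452,290))):
    k,o=wood(C[n],b);h=cv2.convexHull(k);e=cv2.fitEllipse(h);u=np.array(e[0])+o
    print(n,u,e[1:],ray(C[n],u,.010))
for n,b in(("scene",(232,175,296,265)),("top",(290,190,345,272))):
    k,o=wood(C[n],b);r=cv2.minAreaRect(k);q=cv2.boxPoints(r)+o
    print(n,[np.round(ray(C[n],p,.008),4).tolist() for p in q])
def crop(n,cx,cy,w,h,s): 
    return cv2.resize(C[n]["pixels"][cy-h//2:cy+h//2,cx-w//2:cx+w//2],None,fx=s,fy=s,interpolation=cv2.INTER_CUBIC)
a=np.hstack([crop("scene",263,218,80,100,5),crop("top",316,232,80,100,5)])
cv2.imwrite("pics/crop1.png",a)
E
```

```text
scene [159.95881653 204.95536804] ((37.99385452270508, 41.81901168823242), 77.60269165039062) [ 0.47641328 -0.25157481  0.01      ]
top [420.648592   257.96196365] ((42.423099517822266, 44.59844207763672), 131.28724670410156) [ 0.47931934 -0.25071394  0.01      ]
scene [[0.4668, -0.0674, 0.008], [0.4678, 0.0094, 0.008], [0.607, 0.0062, 0.008], [0.606, -0.0644, 0.008]]
top [[0.4677, 0.0063, 0.008], [0.6061, 0.0054, 0.008], [0.6057, -0.0683, 0.008], [0.4674, -0.0657, 0.008]]
```

View pics/crop1.png

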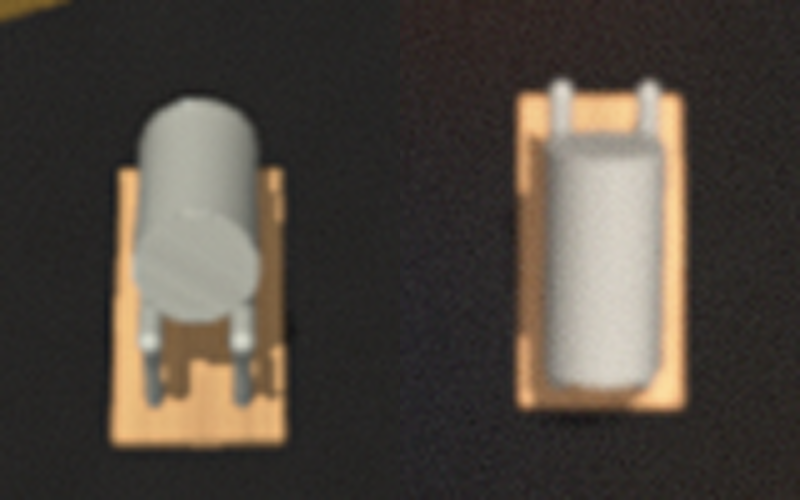

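```bash
cat >> h.py <<'E'
from scipy.spatial.transform import Rotation as Ro
ST=np.array([.478,-.251,0])
def rots(sgn,yaw0,psi,tilt=0):
    # tilt: start approach tilt about y, deg
    a=Ro.from_matrix(np.array([[0,sgn,0],[sgn,0,0],[0,0,-1.]]).T)
    R0=Ro.from_euler('z',yaw0,degrees=True)*Ro.from_euler('y',tilt,degrees=True)*a
    R1=Ro.from_euler('z',psi,degrees=True)*Ro.from_euler('y',tilt-65,degrees=True)*a
    return R0,R1
tcp=lambda G,R:np.asarray(G)+.019*R.apply([0,0,1])
E
python3 - <<'E'
from h import *
import pickle
C=pickle.load(open("c.pkl","rb"))
print("closed c",ray(C["scene"],(262.4,221),.08),"top rim",ray(C["top"],(317,213),.1027), "mouth low top",ray(C["top"],(316,259),.0627))
print("axis y from top mid",ray(C["top"],(316.6,235),.087), "blue left",ray(C["top"],(273,235),.03))
G=np.array([.53,-.031,.062]);s=.042
for sgn in(1,-1):
  for tilt in(0,10,20):
    for psi in(-60,-45,-28,-10,0,20):
      R0,R1=rots(sgn,0,psi,tilt); out=[]
      for p,R in((G,R0),(G+[0,0,.17],R0),(np.r_[ST[:2],.25-s],R1),(np.r_[ST[:2],.107-s],R1)):
        q=bot.inverse_kinematics(tcp(p,R),R.as_rotvec()); out.append(None if q is None else np.round(q,2).tolist())
      if all(out): print(sgn,tilt,psi,*out)
E
```

```text
closed c [ 0.56681162 -0.02787573  0.08      ] top rim [ 0.5607384  -0.02950945  0.1027    ] mouth low top [ 0.47359879 -0.02787415  0.0627    ]
axis y from top mid [ 0.51913679 -0.0287704   0.087     ] blue left [0.52697652 0.06061177 0.03      ]
1 0 -45 [-0.29, 0.25, 1.86, -0.0, 1.03, -1.86] [-0.29, 0.05, 1.72, -0.0, 1.37, -1.86] [-0.62, -0.4, 2.53, 4.02, 0.19, 0.77] [-0.62, 0.18, 2.49, 3.38, 0.67, 1.45]
1 0 -28 [-0.29, 0.25, 1.86, -0.0, 1.03, -1.86] [-0.29, 0.05, 1.72, -0.0, 1.37, -1.86] [-0.95, -0.52, 2.61, 1.65, 0.41, 2.85] [-0.95, 0.13, 2.55, 2.51, 0.74, 1.86]
1 0 -10 [-0.29, 0.25, 1.86, -0.0, 1.03, -1.86] [-0.29, 0.05, 1.72, -0.0, 1.37, -1.86] [-1.2, -0.4, 2.53, 1.43, 0.9, 2.75] [-1.2, 0.19, 2.48, 1.85, 0.94, 2.07]
1 0 0 [-0.29, 0.25, 1.86, -0.0, 1.03, -1.86] [-0.29, 0.05, 1.72, -0.0, 1.37, -1.86] [-1.27, -0.26, 2.44, 1.35, 1.09, 2.66] [-1.27, 0.25, 2.4, 1.61, 1.05, 2.12]
1 0 20 [-0.29, 0.25, 1.86, -0.0, 1.03, -1.86] [-0.29, 0.05, 1.72, -0.0, 1.37, -1.86] [-1.3, 0.01, 2.2, 1.17, 1.38, 2.53] [-1.3, 0.39, 2.17, 1.26, 1.25, 2.18]
1 10 -60 [-0.26, 0.38, 1.71, -0.05, 1.23, -1.81] [
[... 2875 characters left out ...]
[-1.23, 0.27, 2.18, 1.14, 1.12, -0.78]
-1 20 -28 [-0.24, 0.51, 1.55, -0.08, 1.42, 1.36] [-0.24, 0.32, 1.44, -0.08, 1.72, 1.33] [-0.86, -0.45, 2.37, 0.53, 0.53, 0.84] [-0.86, -0.07, 2.44, 1.47, 0.26, -0.16]
-1 20 -10 [-0.24, 0.51, 1.55, -0.08, 1.42, 1.36] [-0.24, 0.32, 1.44, -0.08, 1.72, 1.33] [-1.03, -0.39, 2.33, 0.83, 0.81, 0.24] [-1.03, -0.02, 2.39, 1.27, 0.59, -0.33]
-1 20 0 [-0.24, 0.51, 1.55, -0.08, 1.42, 1.36] [-0.24, 0.32, 1.44, -0.08, 1.72, 1.33] [-1.1, -0.31, 2.27, 0.87, 0.96, 0.03] [-1.1, 0.04, 2.33, 1.17, 0.75, -0.42]
-1 20 20 [-0.24, 0.51, 1.55, -0.08, 1.42, 1.36] [-0.24, 0.32, 1.44, -0.08, 1.72, 1.33] [-1.15, -0.11, 2.11, 0.85, 1.22, -0.27] [-1.15, 0.19, 2.16, 0.98, 1.01, -0.57]
```

The crop shows the pot on the rack: steel, closed end facing away from the robot, mouth towards it, sitting between two rails. Next is the grasp and a small lift, then a check.

```bash
python3 - <<'E'
from h import *
R0,R1=rots(-1,0,25,10); G=np.array([.531,-.0285,.0623]);r=R0.as_rotvec()
bot.set_gripper(.8)
bot.goto(tcp(G+[0,0,.13],R0),r)
bot.line_to(tcp(G,R0),max_speed=.12)
print(bot.current_ee_pos(),tcp(G,R0),bot.current_contact_force())
bot.set_gripper(0,30); print("open",bot.current_opening()*92)
f0=bot.current_contact_force()
bot.line_to(tcp(G+[0,0,.187],R0),max_speed=.12)
print("open",bot.current_opening()*92,f0,bot.current_contact_force(),bot.current_clock())
C={n:bot.read_camera(n) for n in("scene","top")}
u=np.array([P(C["scene"],G+[0,0,.187]),P(C["top"],G+[0,0,.187])]).astype(int)[:,0]
print(u)
a=[cv2.resize(c["pixels"][max(0,v[1]-75):max(0,v[1]-75)+150,v[0]-67:v[0]+67],(400,448)) for c,v in zip(C.values(),u)]
cv2.imwrite("pics/lift.png",np.hstack(a))
E
```

```text
[ 0.52846281 -0.02869048  0.04445504] [ 0.52770068 -0.0285      0.04358865] [-0.33441035 -0.05010151 -0.4902908 ]
open 49.97672891419021
open 49.994452479948656 [-1.32320039 -5.36019943  2.47019048] [ 0.087679   -0.10344506 -0.65072019] 6.2
[[260 146]
 [319 215]]
```

View pics/lift.png

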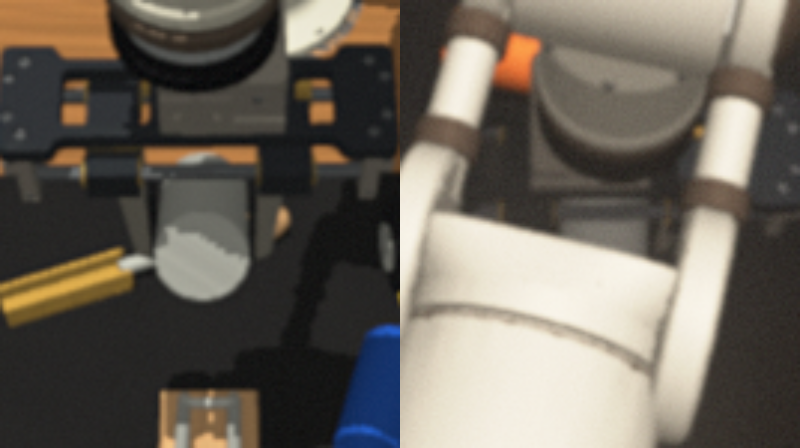

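The pot is held: its closed end shows at about (200,255) in the left half of the picture, with one finger on each side and the rack empty. Now I'll turn it and bring it above the peg.

```bash
python3 - <<'E'
from h import *
R0,R1=rots(-1,0,25,10)
A=np.r_[ST[:2],.25-.042]
bot.line_to(tcp(A+[0,0,.02],R1),rot=R1.as_rotvec(),max_speed=.08)
bot.hold(.3)
print(bot.current_ee_pos(),tcp(A+[0,0,.02],R1),np.degrees((Ro.from_rotvec(bot.current_tool_rot()).inv()*R1).magnitude()),bot.current_opening()*92,bot.current_clock())
a=[]
for n in("scene","top"):
    c=bot.read_camera(n); im=c["pixels"].copy()
    t=np.linspace(0,2*np.pi,40);ci=np.c_[.025*np.cos(t),.025*np.sin(t),0*t]
    v=P(c,A).astype(int)[0]; x0=min(max(v[0]-67,0),426);y0=min(max(v[1]-60,0),270)
    im=cv2.resize(im[y0:y0+150,x0:x0+134],None,fx=3,fy=3,interpolation=cv2.INTER_CUBIC)
    for z in(.27,.175): cv2.polylines(im,[((P(c,ci+np.r_[ST[:2],z])-[x0,y0])*3).astype(int)],True,(0,0,255),1)
    a.append(im[:448])
    np.save
cv2.imwrite("pics/above.png",np.hstack(a)[:, :800])
E
```

```text
[ 0.49216008 -0.24433612  0.21714987] [ 0.49210567 -0.24442242  0.21710205] 0.00988039860647223 50.00935421910044 9.4917
```

View pics/above.png

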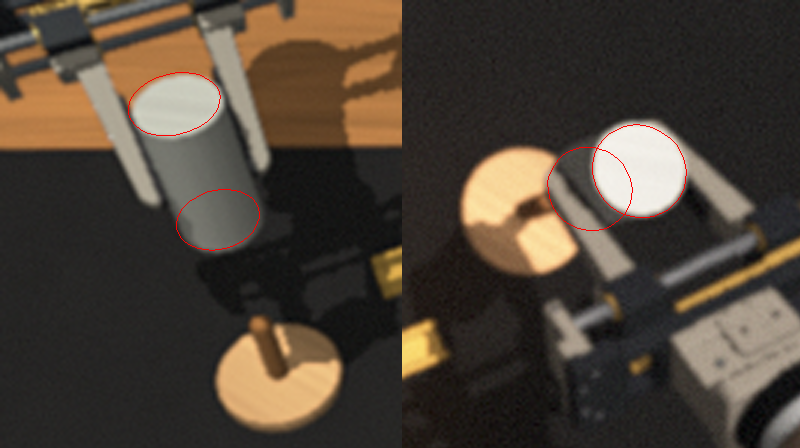

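The drawn outlines match the pot in both views, so it is vertical and on the peg's axis. Next: lower it until it touches, release and back off.

```bash
python3 - <<'E'
from h import *
R0,R1=rots(-1,0,25,10)
T=lambda top:tcp(np.r_[ST[:2],top-.042],R1)
bot.line_to(T(.115),max_speed=.06); bot.hold(.3)
f0=np.array(bot.current_contact_force()); print(f0)
for k in range(1,14):
    top=.115-.001*k
    bot.line_to(T(top),max_speed=.02); bot.hold(.1)
    f=np.array(bot.current_contact_force())-f0
    if f[2]>3: break
print(k,top,f,bot.current_opening()*92,bot.current_clock())
bot.set_gripper(.75); bot.hold(.4)
p=np.array(bot.current_ee_pos()); bot.line_to(p-.12*R1.apply([0,0,1]),max_speed=.08)
bot.hold(.5); print(bot.current_clock(),bot.current_contact_force())
a=[]
for n in("scene","top"):
    c=bot.read_camera(n); im=c["pixels"]
    t=np.linspace(0,2*np.pi,40);ci=np.c_[.025*np.cos(t),.025*np.sin(t),0*t]
    v=P(c,ST+[0,0,.06]).astype(int)[0]; x0=max(v[0]-67,0);y0=max(v[1]-75,0)
    im=cv2.resize(im[y0:y0+150,x0:x0+133],None,fx=3,fy=3,interpolation=cv2.INTER_CUBIC)
    for z in(.107,.012): cv2.polylines(im,[((P(c,ci+np.r_[ST[:2],z])-[x0,y0])*3).astype(int)],True,(0,0,255),1)
    a.append(im)
cv2.imwrite("pics/end.png",np.hstack(a))
cv2.imwrite("pics/endscene.png",bot.read_camera("scene")["pixels"])
E
```

```text
[-0.21798506  0.65576012 -1.20975038]
8 0.10700000000000001 [-1.26547123 -0.6029678   6.86134322] 49.994826250597114 15.425
18.4417 [ 0.2659415  -0.05622752  0.38074325]
```

View pics/end.png

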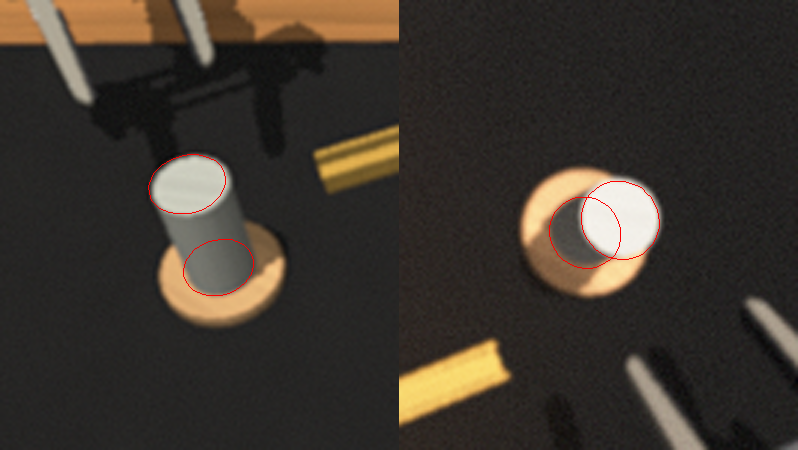

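View pics/endscene.png

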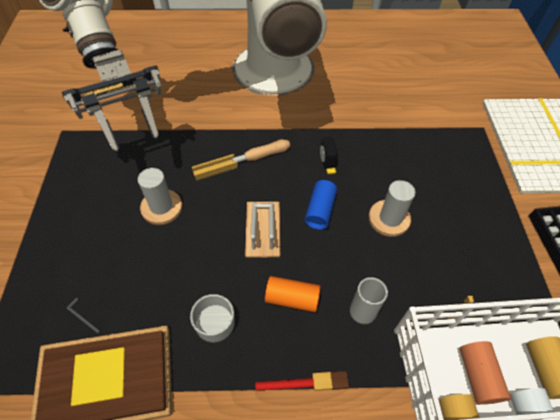

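The pot stands upright on the peg base at (155,195), released, and its outline matches a seated pot at 107 mm. The dry pot is still at (397,205), the gripper is clear, and nothing else has moved.

```bash
python3 -c "
from workcell import bot
bot.job_done(); print(bot.current_clock())"
```

```text
the job is handed in; nothing more can be done
the job is handed in; nothing more can be done
```

I turned the steel pot from the rack mouth down, lowered it over the bare peg until it touched the base, let go and backed the gripper away. The job is handed in; the clock read 18.4 s just before.

- **Seating:** contact came at a planned closed-end height of 107 mm, with about 7 N. The final scene and top pictures match a pot standing upright on the base, centred on the peg to within about 3 mm.
- **Other things:** the pot already drying shows at the same place as at the start, and the look-alikes have not moved. The gripper was clear, with about 0.5 N left on the force reading.
- **Disagreements:** the two cameras differed by about 3 mm on the stand's position, so I used the average. No check failed.

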